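# Sort the new mailbox keys, then work the good one and hold the lock turned

### The arm

A 6-joint arm with a two-finger parallel gripper is mounted at the origin on the work surface. World frame = base frame: x ahead of the robot, y to its left, z up, the work surface at z = 0. Lengths are in mm, angles in rad, forces in N, time in s.
With the tool pointing down it reaches from about 325 to 775 mm from the base axis. Payload 9.3 kg.
Tool frame: the origin (TCP) lies midway between the tips of the shut fingers; the grasp point (between the pads) lies 19 mm behind it; x points along the fingers, z is the direction in which the jaws open and shut, and the axes are right-handed (so a half turn about x gives the same grasp; the last joint's range is limited). The gripper opens to 85 mm and grips with 20 to 120 N. Pads are 22 mm wide; open, the fingers measure 114 mm over their backs; the gripper's body (76 mm by 85 mm) begins 54 mm behind the grasp point. The pads swing forward as they close: fully open they stand 13 mm farther back than shut.
Start: joints at [-1.31, 0.259, 0.021, 1.334, 0, 1.418], TCP at [221.143, -503.579, 231.279] pointing down, gripper open.
Joint ranges: [-3.04, 3.04], [-0.91, 1.82], [-1.04, 1.36], [-1.92, 1.95], [-1.52, 1.45], [-3.14, 3.14]. Speed limits (rad/s): [2.22, 2.22, 2.79, 3.14, 3.14, 3.14].

### API

Orientations are given as a 3x3 rotation matrix whose columns are the frame's x, y, z axes.
In Python, from bench import r gives the robot as it stands. The module is installed in compiled form; this text tells all that it offers.
- The arm moves only by the shell command python3 -m creep 'ROWS' [OPENING]. ROWS is JSON, a list of rows, each an object of numbers: "dx", "dy", "dz": the shift along the tool's x, y, z in m; "rx", "ry", "rz": the turn, a rotation vector about the tool's x, y, z in rad. In form: [{"dx": .., "dy": .., "dz": .., "rx": .., "ry": .., "rz": ..}, ...]. A call has 1 to 12 rows; each row shifts and turns the commanded pose from where the row before left it, along the tool's axes as they then stand; what a row does not reach is not made up. A row lasts 1/12 s, in which the tool goes at most 41.7 mm and 7.16 degrees, less where a joint would pass 70% of its speed; a pose out of reach is approached as far as the arm can. A call is refused whole if a number of a shift passes 0.0417 or a number of a turn 0.125, either way. A call with a gripper value outside its range is refused whole. OPENING is the finger opening in m, from 0 to 0.0854, set as the call begins (- or left out, the last holds). The fingers move at their own pace and stop on an object; the grip force is fixed at half the most. Time passes only in rows, so rows that do not move let the fingers close. It gives the time, the measured TCP pose, the force and the opening at its end, in the units of the state.
- r.observe(): the state, without advancing time (a new reading comes with each control period).
- r.grab_frame(name): name is "scene" or "side" or "wrist"; returns the picture (420x560x3 uint8, red, green, blue); there is no depth.
- r.get_calibration(name): a dict with "camera_matrix" (3x3 intrinsics, pixels), "rvec" (rotation vector, rad) and "tvec" (3), from world to camera coordinates, as OpenCV has them; the wrist camera has in their place "tool_from_camera" (4x4, takes a point from camera to tool coordinates, whose origin is the TCP and whose axes are the tool frame's). Camera axes: x right, y down, z forward; pixel columns grow to the right and rows downward; lengths in mm; the calibration is good to about 2 mm. A picture is of the moment at which its call begins: read the wrist's pose just before it. get_calibration takes no time and is no camera call.
- r.finish_job(): hands the job in, once; it reports no verdict.
The state is a dict: "time_s": time; "joint_positions": joint angles; "qvel": joint speeds; "joint_torque": joint torques, N m; "ee_pos": TCP position; "orientation": TCP orientation; "contact_force": force on the tool from outside, world axes, zero at the start; "wrist_torque": the same for the moment, N m; "gripper_width": finger opening in mm.
Only numpy, scipy, OpenCV 4.12 (cv2) and the standard library are available. Lean on these libraries where they do the work, as an engineer would, in place of code of your own. Each camera call takes 0.05 s, during which the arm holds its last target.

### The job

Two new mailbox keys stand in the cedar block: first put the red-capped reject into the red reject tray and let go of it. Then put the green-capped key fully home in the lock of the blue mailbox, easing it past the sticky pins, and only once it is home turn it a quarter turn clockwise (seen from above) and finish while still gripping it, holding the lock turned against its return spring. Leave the ceramic bird and the oil can where they stand.

Things in the scene. Friction and masses are not known exactly. Their poses are not given: they have to be found in the camera images.
- green_head (a point): Centre of the head of the green-capped (good) key. Both keys: head 44 mm tall, 26 mm wide along own x, 10 mm thick along own y (grip across the 10 mm, at or up to 5 mm above this point); below it a steel blade 30 mm long, 11 mm wide along x, 3.2 mm thick, V tip 52 mm below this point; z up the key, which works either way round. 20 to 45 g.
- red_head (a point): Centre of the head of the red-capped reject key, the same size. The two keys stand upright 72 mm apart along their own x, with the cedar block's yaw; which colour stands nearer the robot changes.
- block_top (a point): Centre of the top of the fixed cedar key block, 150 mm (its x) x 50 mm (its y), 42 mm above the table. Two slots on its x axis, 36 mm either side of the centre, about 1.2 mm of play each way; a key's blade hangs in its slot, the head's underside on the block, and pulls straight up.
- reject_tray: Red open plastic tray, 140 x 140 mm outside, 40 mm tall, walls and floor 4-5 mm, 0.35 kg, loose on the table; the origin is the centre of its underside. A key let go upright just above its floor topples and lies in it.
- keyhole (a point): Centre of the keyhole, level with the top of the lock's round steel bezel (32 mm across), 103 mm above the table; z up, x along the keyhole, turning with the lock. Slot 12.6 x 4.4 mm with a 2 mm bevelled mouth, straight down. Key home: head's underside on the bezel, head centre 22 mm above this point. Two sprung pins, 16 and 23 mm deep, resist with 5 to 15 N; rocking the key 4 degrees in yaw eases it.
- lock_plug (a joint): Turn of the lock's plug: 0 at rest, growing clockwise seen from above, stop at 1.62 rad. A spring returns it (0.04 N m at 0, 0.1 N m at a quarter turn). The plug lags the key by 8 to 12 degrees of play. Wards inside resist turning while the key is more than 2 mm short of home: forcing it round then spoils the lock.
- mailbox: Blue steel wall mailbox, fixed, lying on its back on the table: 320 mm (its x) x 240 mm (its y) x 100 mm tall, with a 10 mm tall hood across its +x end and a 9 mm tall flap lip at x = +28 mm; origin at the centre of its underside. The lock is in the flat door at x = -47 mm, y = 0, with its bezel 3 mm proud.
- bird_mid (a point): Middle of the blue ceramic bird figurine, about 110 mm long and 76 mm tall, 35 mm above its foot. Not to be moved.
- can_mid (a point): Middle of the yellow spray oil can, 52 mm across and 150 mm tall, 70 mm above its foot. Not to be moved.

How it is judged (in metres and radians):
On the way, in this order (a step that is already met when the one before it is completed fails the run):
1. the red-capped key lies in the red tray, let go (x of red_head in the frame of reject_tray between -0.075 and 0.075 m and y of red_head in the frame of reject_tray between -0.075 and 0.075 m and z of red_head in the frame of reject_tray below 0.062 m and contact force between the fingers and red_key below 0.1 N), for 0.2 s.
2. the green-capped key is fully home in the lock, which is not yet turned (horizontal distance between green_head and keyhole below 0.006 m and z of green_head in the frame of keyhole below 0.0245 m and value of joint lock_plug below 0.5 rad), for 0.1 s.
3. the lock is turned a quarter turn clockwise by the gripped key (value of joint lock_plug above 1.2 rad and contact force between the fingers and green_key above 1 N), for 0.2 s.
At the end, for the whole second after the job is handed in: The gripper still holds the green-capped key (over 1 N), upright and home in the lock (within 3.5 mm of full depth, 6 mm of its axis), the plug held turned more than 1.2 rad; the red-capped key lies released in the red tray, which is flat on the table (all of step 1 and all of step 3 and horizontal distance between green_head and keyhole below 0.006 m and z of green_head in the frame of keyhole below 0.0255 m and angle between the x axis of green_head and the x axis of keyhole, either way round below 0.3 rad and angle between green_head's own z axis and vertical below 0.12 rad and angle between reject_tray's own z axis and vertical below 0.1 rad); the arm keeps its last pose, push and grip.
It fails at once if the ceramic bird or the oil can was moved more than 30 mm (distance of any of bird_mid, can_mid from where it was at the start of the episode above 0.03 m).
It fails at once if the lock was forced round with the key not home (value of joint lock_plug above 0.8 rad and z of green_head in the frame of keyhole above 0.027 m).
It also fails if it takes over 58 s, if anything falls off the work surface, if the arm or the gripper's body presses on something with over 40 N, if the wrist force passes 120 N, or if a joint passes its speed limit or range.

## Working session

There is one attempt and no reset: what is moved stays moved. The work goes in short steps, Python scripts to look and compute and a shell command to move; the robot and the scene stay as the last step left them, time stands still between calls to the robot, and variables do not carry over. Pictures are saved under pics/ and viewed, and the job is handed in when it is done.

```bash
mkdir -p pics; cat > h.py <<'E'
import numpy as np, cv2
from bench import r
def save(n,f):
    im=r.grab_frame(n); cv2.imwrite(f,im[:,:,::-1]); return im
def ext(n):
    c=r.get_calibration(n)
    R=cv2.Rodrigues(np.array(c["rvec"],float))[0]; t=np.array(c["tvec"],float).ravel()
    return np.array(c["camera_matrix"],float),R,t
def ray(n,uv):
    K,R,t=ext(n); d=R.T@np.linalg.inv(K)@np.array([uv[0],uv[1],1.]); return -R.T@t,d
def onz(n,uv,z):
    o,d=ray(n,uv); return o+d*(z-o[2])/d[2]
def proj(n,p):
    K,R,t=ext(n); q=K@(R@np.array(p,float)+t); return q[:2]/q[2]
E
python3 - <<'E'
from h import *
save("scene","pics/s0.png");save("side","pics/d0.png");save("wrist","pics/w0.png")
o=r.observe();print(o)
for n in("scene","side"):
  K,R,t=ext(n);print(n,K,-R.T@t,R[2])
print(r.get_calibration("wrist"))
E
```

```text
{'time_s': 0.15, 'joint_positions': array([-1.30960724e+00,  2.59067266e-01,  2.09869404e-02,  1.33371377e+00,
       -2.51195679e-05,  1.41819186e+00]), 'qvel': array([ 0.00165343, -0.00189386,  0.00294347, -0.00188496,  0.00086766,
       -0.00191957]), 'joint_torque': array([ 1.61511700e-03, -5.55971968e+01,  3.44661605e+01,  1.13857310e-02,
       -3.17845643e-04,  9.46159759e-06]), 'ee_pos': array([ 221.08231289, -503.39487062,  230.82268034]), 'orientation': array([[-2.81921548e-04,  9.15602094e-01,  4.02085470e-01],
       [ 9.57443776e-04,  4.02085549e-01, -9.15601603e-01],
       [-9.99999502e-01,  1.26846409e-04, -9.89994107e-04]]), 'contact_force': array([-0.78606565, -0.36044403, -0.36619701]), 'wrist_torque': array([-0.00636254, -0.00871101,  0.00287995]), 'gripper_width': 85.42762714445989}
scene [[416.76114338   0.         278.6358769 ]
 [  0.         416.76114338 211.10188749]
 [  0.           0.           1.        ]] [1068.7500181  -514.47420404  569.47084645] [-0.50996799  0.67801072 -0.52937143]
side [[442.23966971   0.         283.8849249 ]
 [  0.         442.23966971 215.74465248]
 [  0.           0.           1.        ]] [301.72279845 882.78685706 673.11492572] [ 0.31836922 -0.77571539 -0.54489144]
{'camera_matrix': array([[319.51148168,   0.        , 274.98929011],
       [  0.        , 319.51148168, 212.17027671],
       [  0.        ,   0.        ,   1.        ]]), 'tool_from_camera': array([[-3.32119705e-04, -3.00100659e-01,  9.53907482e-01,
        -1.42006147e+02],
       [ 9.24372724e-04, -9.53907219e-01, -3.00100254e-01,
         7.56057230e+01],
       [ 9.99999518e-01,  7.82096850e-04,  5.94216248e-04,
        -4.69481761e-01],
       [ 0.00000000e+00,  0.00000000e+00,  0.00000000e+00,
         1.00000000e+00]])}
```

View pics/s0.png

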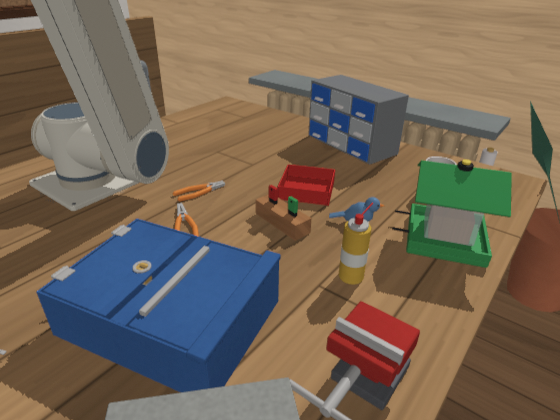

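View pics/d0.png

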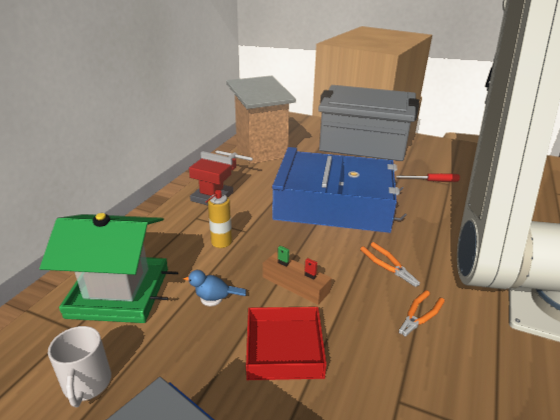

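View pics/w0.png

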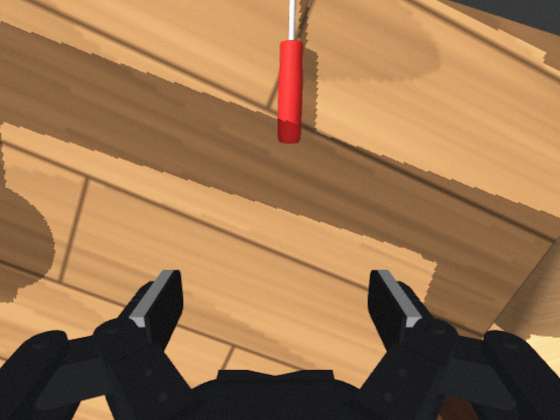

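The scene view shows the mailbox with the lock at (142,268), the red key at (272,193), the green key at (292,206), the tray at (307,184), the bird at (360,212) and the can at (355,250). In the side view the lock is at (353,175), the green key at (283,256), the red key at (311,268) and the tray at (285,342). Next I'll zoom in.

```bash
python3 - <<'E'
from h import *
s=cv2.imread("pics/s0.png");d=cv2.imread("pics/d0.png")
a=cv2.resize(s[170:250,240:345],None,fx=5,fy=5,interpolation=cv2.INTER_CUBIC)
b=cv2.resize(d[235:305,250:345],None,fx=5,fy=5,interpolation=cv2.INTER_CUBIC)
c=cv2.resize(s[220:320,40:290],None,fx=3,fy=3,interpolation=cv2.INTER_CUBIC)
e=cv2.resize(d[140:230,265:405],None,fx=5,fy=5,interpolation=cv2.INTER_CUBIC)
cv2.imwrite("pics/a.png",a);cv2.imwrite("pics/b.png",b);cv2.imwrite("pics/c.png",c);cv2.imwrite("pics/e.png",e)
E
```

```text
(no output)
```

View pics/a.png

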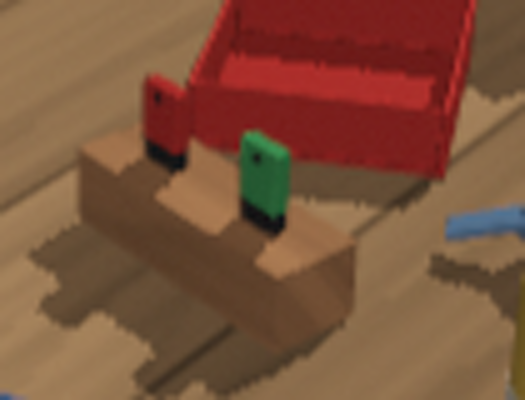

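View pics/b.png

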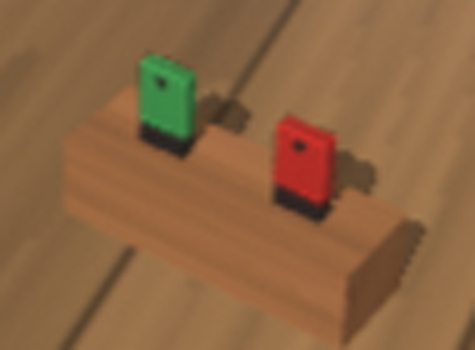

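View pics/c.png

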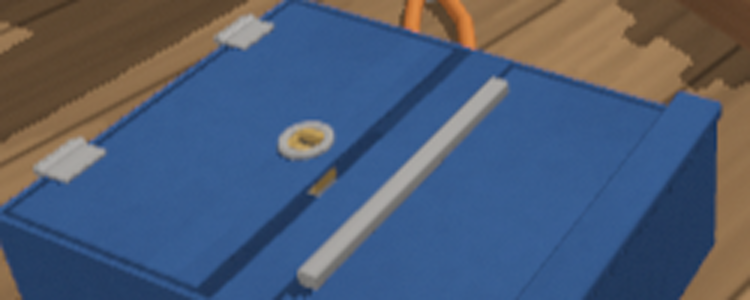

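View pics/e.png

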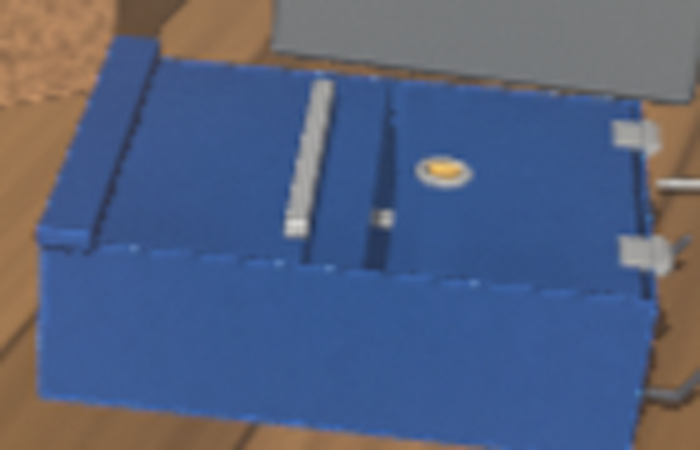

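```bash
cat >> h.py <<'E'
def tri(a,b):
    o1,d1=ray("scene",a);o2,d2=ray("side",b);d1/=np.linalg.norm(d1);d2/=np.linalg.norm(d2)
    A=np.stack([d1,-d2],1);t=np.linalg.lstsq(A,o2-o1,rcond=None)[0]
    p,q=o1+d1*t[0],o2+d2*t[1];return (p+q)/2,np.linalg.norm(p-q)
E
python3 - <<'E'
from h import *
A=lambda x,y:((x+.5)/5-.5+240,(y+.5)/5-.5+170)
B=lambda x,y:((x+.5)/5-.5+250,(y+.5)/5-.5+235)
C=lambda x,y:((x+.5)/3-.5+40,(y+.5)/3-.5+220)
E=lambda x,y:((x+.5)/5-.5+265,(y+.5)/5-.5+140)
print("red",tri(A(166,121),B(303,168)));print("green",tri(A(266,182),B(167,104)))
print("lock",tri(C(306,140),E(443,172)), onz("scene",C(306,140),103),onz("side",E(443,172),103))
# block top corners
print("blk scene",[onz("scene",A(*p),42).round(0)[:2] for p in((80,148),(275,275),(356,240))])
print("blk side",[onz("side",B(*p),42).round(0)[:2] for p in((64,140),(347,275),(415,220),(125,90))])
print("mb c", [onz("scene",C(*p),100).round(0)[:2] for p in((5,210),(292,2),(195,290))])
print("lip scene",[onz("scene",C(*p),109).round(0)[:2] for p in((305,278),(500,85))])
print("lip side",[onz("side",E(*p),109).round(0)[:2] for p in((322,85),(297,225))])
# tray in side: 
t=[onz("side",p,40).round(0)[:2] for p in((248,311),(321,309),(324,363),(247,364))];print("tray rim",t,np.mean(t,0))
print("bird",tri((362,212),(212,287)),"can",tri((355,250),(220,222)))
E
```

```text
red (array([524.64878009, 184.21715789,  66.41676884]), np.float64(0.314753784405249))
green (array([595.43271124, 168.29999655,  66.31580095]), np.float64(1.2615404658993026))
lock (array([ 543.54135966, -208.46642312,  102.00573656]), np.float64(0.012948569141422839)) [ 544.6499028  -209.11786997  103.        ] [ 543.1236158  -206.55725349  103.        ]
blk scene [array([482., 170.]), array([624., 138.]), array([637., 186.])]
blk side [array([639., 182.]), array([493., 214.]), array([478., 169.]), array([629., 138.])]
mb c [array([ 464., -344.]), array([ 414., -122.]), array([ 595., -314.])]
lip scene [array([ 639., -280.]), array([ 600., -108.])]
lip side [array([ 636., -272.]), array([ 594., -103.])]
tray rim [array([601., 328.]), array([471., 263.]), array([424., 385.]), array([545., 441.])] [510.25 354.25]
bird (array([709.43663498, 292.75567909,  33.73467702]), np.float64(9.402469542654517)) can (array([789.7970003 , 109.83391846,  65.17588192]), np.float64(3.0725922140965802))
```

Checks: the keys are 72.6 mm apart at z ≈ 66, and the block and mailbox sizes fit. First I'll move over the lock for a close look.

```bash
python3 -m creep '[{"dy":0.0345,"dz":-0.0117},{"dy":0.0345,"dz":-0.0117},{"dy":0.0345,"dz":-0.0117},{"dy":0.0345,"dz":-0.0117},{"dy":0.0345,"dz":-0.0117},{"dy":0.0345,"dz":-0.0117},{"dy":0.0345,"dz":-0.0117},{"dy":0.0345,"dz":-0.0117},{"dy":0.0345,"dz":-0.0117},{"dy":0.0345,"dz":-0.0117},{"dy":0.0345,"dz":-0.0117},{"dy":0.0345,"dz":-0.0117}]' && python3 -m creep '[{},{},{}]'; python3 - <<'E'
from h import *
o=r.observe();print(o["time_s"],o["ee_pos"],o["orientation"].round(3))
np.savez("w1.npz",p=o["ee_pos"],R=o["orientation"]);save("wrist","pics/w1.png")
E
```

```text
0.15 [ 221.08231289 -503.39487062  230.82268034] [[-0.     0.916  0.402]
 [ 0.001  0.402 -0.916]
 [-1.     0.    -0.001]]$[0]: bad value
```

View pics/w1.png

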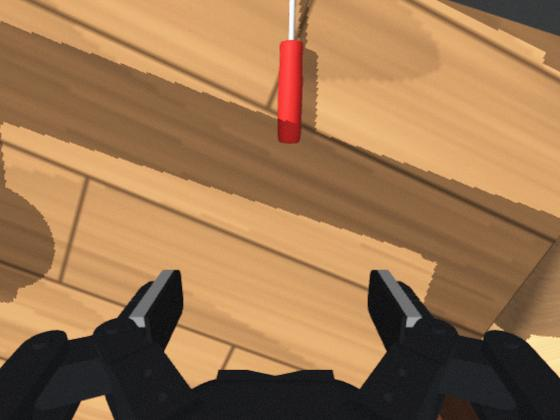

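That call was refused because each row needs all six keys, so nothing moved.

```bash
python3 -m creep '[{"dx":0,"dy":0.0345,"dz":-0.0117,"rx":0,"ry":0,"rz":0},{"dx":0,"dy":0.0345,"dz":-0.0117,"rx":0,"ry":0,"rz":0},{"dx":0,"dy":0.0345,"dz":-0.0117,"rx":0,"ry":0,"rz":0},{"dx":0,"dy":0.0345,"dz":-0.0117,"rx":0,"ry":0,"rz":0},{"dx":0,"dy":0.0345,"dz":-0.0117,"rx":0,"ry":0,"rz":0},{"dx":0,"dy":0.0345,"dz":-0.0117,"rx":0,"ry":0,"rz":0},{"dx":0,"dy":0.0345,"dz":-0.0117,"rx":0,"ry":0,"rz":0},{"dx":0,"dy":0.0345,"dz":-0.0117,"rx":0,"ry":0,"rz":0},{"dx":0,"dy":0.0345,"dz":-0.0117,"rx":0,"ry":0,"rz":0},{"dx":0,"dy":0.0345,"dz":-0.0117,"rx":0,"ry":0,"rz":0},{"dx":0,"dy":0.0345,"dz":-0.0117,"rx":0,"ry":0,"rz":0},{"dx":0,"dy":0.0345,"dz":-0.0117,"rx":0,"ry":0,"rz":0}]' && python3 -m creep '[{"dx":0,"dy":0,"dz":0,"rx":0,"ry":0,"rz":0},{"dx":0,"dy":0,"dz":0,"rx":0,"ry":0,"rz":0},{"dx":0,"dy":0,"dz":0,"rx":0,"ry":0,"rz":0}]'; python3 - <<'E'
from h import *
o=r.observe();print(o["time_s"],o["ee_pos"],o["orientation"].round(3))
np.savez("w1.npz",p=o["ee_pos"],R=o["orientation"]);save("wrist","pics/w1.png")
E
```

```text
time_s: 1.2
ee_pos: [544.8, -207.0, 231.2]
orientation: [[-0.0, 0.916, 0.402], [-0.0, 0.402, -0.916], [-1.0, -0.0, -0.0]]
contact_force: [0.7, -0.6, -0.5]
gripper_width: 85.4
time_s: 1.45
ee_pos: [543.6, -208.5, 230.9]
orientation: [[-0.001, 0.915, 0.403], [0.0, 0.403, -0.915], [-1.0, -0.001, -0.0]]
contact_force: [-0.1, -0.3, 0.2]
gripper_width: 85.9
1.45 [ 543.55752689 -208.45540962  230.94119304] [[-0.001  0.915  0.403]
 [ 0.     0.403 -0.915]
 [-1.    -0.001 -0.   ]]
```

View pics/w1.png

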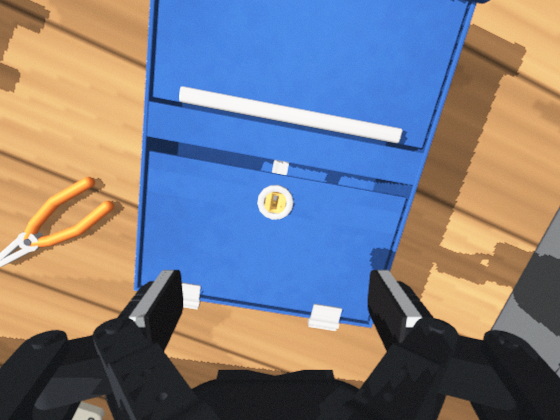

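The wrist view shows the lock at about (275,202), with the keyhole slot running roughly vertical in the image.

```bash
cat >> h.py <<'E'
def wz(uv,z,p,R):
    c=r.get_calibration("wrist");K=np.array(c["camera_matrix"]);T=np.array(c["tool_from_camera"])
    d=R@T[:3,:3]@np.linalg.inv(K)@np.array([uv[0],uv[1],1.]);o=p+R@T[:3,3]
    return o+d*(z-o[2])/d[2]
E
python3 - <<'E'
from h import *
f=np.load("w1.npz");p,R=f["p"],f["R"]
im=cv2.imread("pics/w1.png");c=im[180:225,252:298]
cv2.imwrite("pics/lk.png",cv2.resize(c,None,fx=12,fy=12,interpolation=cv2.INTER_NEAREST))
h=cv2.cvtColor(im,cv2.COLOR_BGR2HSV)
m=np.zeros(h.shape[:2],np.uint8);b=h[:,:,0]; 
sub=(~((b>95)&(b<130)&(h[:,:,1]>90)))
m[182:222,254:297]=sub[182:222,254:297]
n,l,s,cc=cv2.connectedComponentsWithStats(m)
for i in range(1,n):
  if s[i,4]>100: print(s[i],cc[i],wz(cc[i],103,p,R))
cs,_=cv2.findContours(m,0,2);k=max(cs,key=cv2.contourArea);print(cv2.minEnclosingCircle(k),cv2.fitEllipse(k))
# dark slot: in the brass
v=h[:,:,2]
print(v[192:213,264:287])
# lip direction
for a,b2 in(((181,94),(400,135)),):
  A,B=wz(a,109,p,R),wz(b2,109,p,R);print(A,B,np.degrees(np.arctan2(*(B-A)[1::-1])),np.linalg.norm(B-A))
E
```

```text
[257 185  37  35 987] [274.87031408 201.81762918] [ 543.46339945 -207.98032276  103.        ]
((274.9545593261719, 202.18182373046875), 18.04645538330078) ((274.8876647949219, 201.8275146484375), (34.039451599121094, 35.29637145996094), 89.50959777832031)
[[249 246 243 241 238 238 243 243 231 218 205 199 191 191 199 218 231 236
  242 243 243 244 245]
 [247 244 238 239 243 249 253 251 234 235 240 241 241 233 233 230 219 230
  241 243 245 244 245]
 [244 241 238 247 253 254 254 247 209 200 212 226 236 245 250 252 252 252
  250 248 246 246 246]
 [241 237 247 253 254 254 254 246 203 187 193 208 224 236 244 252 254 254
  254 253 251 247 248]
 [236 232 251 254 254 254 254 243 191 187 170 170 167 167 204 252 255 254
  254 254 253 251 250]
 [226 206 248 254 254 254 253 237 187 184 175 172 166 147 188 252 255 254
  254 254 254 253 251]
 [193 203 251 254 254 254 252 229 180 179 177 172 161 151 203 253 255 254
  254 254 254 254 252]
 [175 215 252 254 254 254 248 206 184 177 169 170 152 148 240 254 255 254
  254 254 254 254 253]
 [158 230 253 254 254 254 247 201 179 172 161 165 148 162 246 254 25
[... 619 characters left out ...]
3 254 254 254 247 203 193 192 197 200 195 222 253 255 255 250 249
  253 253 250 245 250]
 [243 250 253 254 253 243 204 185 191 204 210 205 235 254 255 255 254 254
  254 254 251 250 251]
 [241 245 251 253 252 240 212 224 235 243 246 245 251 254 255 254 254 254
  254 254 253 252 251]
 [245 243 248 252 250 239 235 244 250 253 254 254 255 255 255 254 254 254
  254 254 253 252 250]
 [247 245 242 243 243 241 239 245 247 251 253 254 254 255 255 254 254 254
  254 253 252 251 248]
 [248 246 245 241 232 225 219 230 231 240 248 250 252 254 254 254 253 253
  253 253 252 249 245]]
[ 595.02682069 -105.66911121  109.        ] [ 636.71147494 -276.9057582   109.        ] -76.31842727473958 176.23733904068894
```

View pics/lk.png

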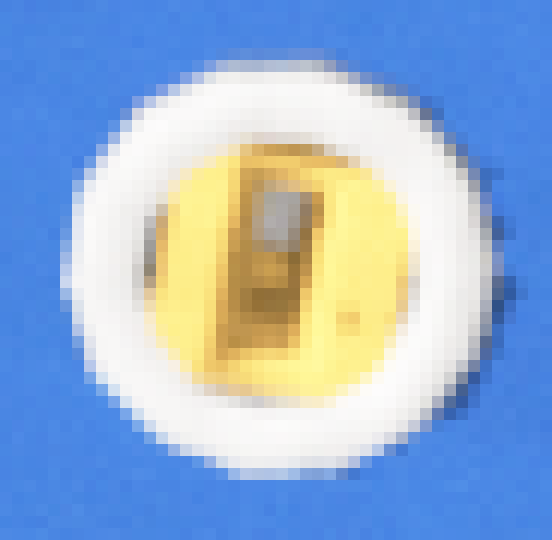

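The bezel centre is at (543.5, -208.0) on z = 103, and the slot lies along mailbox x at a yaw of about 14°. Next: over the red key, with the jaws turned across it.

```bash
python3 -m creep '[{"dx":0,"dy":0.0117,"dz":-0.0306,"rx":0,"ry":0,"rz":0},{"dx":0,"dy":0.0117,"dz":-0.0306,"rx":0,"ry":0,"rz":0},{"dx":0,"dy":0.0117,"dz":-0.0306,"rx":0,"ry":0,"rz":0},{"dx":0,"dy":0.0117,"dz":-0.0306,"rx":0,"ry":0,"rz":0},{"dx":0,"dy":0.0117,"dz":-0.0306,"rx":0,"ry":0,"rz":0},{"dx":0,"dy":0.0117,"dz":-0.0306,"rx":0,"ry":0,"rz":0},{"dx":0,"dy":0.0117,"dz":-0.0306,"rx":0,"ry":0,"rz":0},{"dx":0,"dy":0.0117,"dz":-0.0306,"rx":0,"ry":0,"rz":0},{"dx":0,"dy":0.0117,"dz":-0.0306,"rx":0,"ry":0,"rz":0},{"dx":0,"dy":0.0117,"dz":-0.0306,"rx":0,"ry":0,"rz":0},{"dx":0,"dy":0.0117,"dz":-0.0306,"rx":0,"ry":0,"rz":0},{"dx":0,"dy":0.0117,"dz":-0.0306,"rx":0,"ry":0,"rz":0}]' && python3 -m creep '[{"dx":0,"dy":0,"dz":0,"rx":-0.12,"ry":0,"rz":0},{"dx":0,"dy":0,"dz":0,"rx":-0.12,"ry":0,"rz":0},{"dx":0,"dy":0,"dz":0,"rx":-0.12,"ry":0,"rz":0},{"dx":0,"dy":0,"dz":0,"rx":-0.12,"ry":0,"rz":0},{"dx":0,"dy":0,"dz":0,"rx":-0.12,"ry":0,"rz":0},{"dx":0,"dy":0,"dz":0,"rx":-0.12,"ry":0,"rz":0},{"dx":0,"dy":0,"dz":0,"rx":-0.12,"ry":0,"rz":0},{"dx":0,"dy":0,"dz":0,"rx":-0.12,"ry":0,"rz":0},{"dx":0,"dy":0,"dz":0,"rx":-0.12,"ry":0,"rz":0},{"dx":0,"dy":0,"dz":0,"rx":-0.12,"ry":0,"rz":0},{"dx":0,"dy":0,"dz":0,"rx":-0.12,"ry":0,"rz":0}]' && python3 -m creep '[{"dx":0,"dy":0,"dz":0,"rx":-0.12,"ry":0,"rz":0},{"dx":0,"dy":0,"dz":0,"rx":-0.12,"ry":0,"rz":0},{"dx":0,"dy":0,"dz":0,"rx":-0.12,"ry":0,"rz":0},{"dx":0,"dy":0,"dz":0,"rx":-0.12,"ry":0,"rz":0},{"dx":0,"dy":0,"dz":0,"rx":-0.12,"ry":0,"rz":0},{"dx":0,"dy":0,"dz":0,"rx":-0.12,"ry":0,"rz":0},{"dx":0,"dy":0,"dz":0,"rx":-0.12,"ry":0,"rz":0},{"dx":0,"dy":0,"dz":0,"rx":-0.12,"ry":0,"rz":0},{"dx":0,"dy":0,"dz":0,"rx":-0.12,"ry":0,"rz":0},{"dx":0,"dy":0,"dz":0,"rx":-0.106,"ry":0,"rz":0},{"dx":0,"dy":0,"dz":0,"rx":0,"ry":0,"rz":0},{"dx":0,"dy":0,"dz":0,"rx":0,"ry":0,"rz":0}]'; python3 - <<'E'
from h import *
o=r.observe();print(o["time_s"],o["ee_pos"],o["orientation"].round(3),o["joint_positions"].round(2))
np.savez("w2.npz",p=o["ee_pos"],R=o["orientation"]);save("wrist","pics/w2.png")
E
```

```text
time_s: 2.5
ee_pos: [524.4, 184.1, 231.7]
orientation: [[0.001, 0.917, 0.4], [-0.0, 0.4, -0.917], [-1.0, 0.001, 0.0]]
contact_force: [0.3, -0.2, -0.1]
gripper_width: 85.5
time_s: 3.42
ee_pos: [524.7, 182.5, 231.5]
orientation: [[0.0, -0.166, 0.986], [-0.0, 0.986, 0.166], [-1.0, -0.0, 0.0]]
contact_force: [-0.1, -0.4, 0.0]
gripper_width: 85.3
time_s: 4.42
ee_pos: [524.7, 182.9, 231.5]
orientation: [[0.0, -0.974, 0.225], [-0.0, 0.225, 0.974], [-1.0, -0.0, -0.0]]
contact_force: [0.6, 0.2, -0.1]
gripper_width: 85.4
4.4167 [524.70734545 182.92805271 231.45659681] [[ 0.    -0.974  0.225]
 [-0.     0.225  0.974]
 [-1.    -0.    -0.   ]] [ 0.18  0.27  0.04  1.34 -0.    0.41]
```

View pics/w2.png

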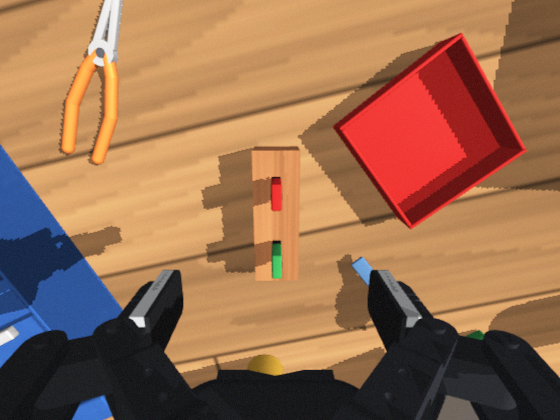

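The wrist view shows the red key at (277,194), the green key at (277,258), and the tray rim corners at (461,35), (523,150), (411,227) and (335,127). The block runs vertically, so the jaw yaw is right.

```bash
python3 - <<'E'
from h import *
f=np.load("w2.npz");p,R=f["p"],f["R"]
im=cv2.imread("pics/w2.png")
cv2.imwrite("pics/k2.png",cv2.resize(im[140:290,235:320],None,fx=4,fy=4,interpolation=cv2.INTER_NEAREST))
t=[wz(q,40,p,R)[:2] for q in((461,35),(523,150),(411,227),(335,127))]
print(np.round(t),np.mean(t,0),[np.linalg.norm(t[i]-t[i-1]).round() for i in range(4)])
b=[wz(q,42,p,R)[:2] for q in((253,150),(299,150),(299,279),(255,280))];print(np.round(b),np.mean(b,0))
h=cv2.cvtColor(im,cv2.COLOR_BGR2HSV)
for nm,m in(("red",((h[:,:,0]<8)|(h[:,:,0]>172))&(h[:,:,1]>170)),("green",(h[:,:,0]>50)&(h[:,:,0]<80)&(h[:,:,1]>120))):
  m=m.astype(np.uint8);m[:,:250]=0;m[:,305:]=0
  n,l,s,cc=cv2.connectedComponentsWithStats(m);i=1+np.argmax(s[1:,4]);x,y,w,hh,_=s[i];print(nm,s[i],cc[i])
  v=h[y:y+hh,x:x+w,2];print(v[:,w//2])
E
```

```text
[[421. 384.]
 [543. 441.]
 [602. 320.]
 [477. 256.]] [510.60141461 350.10945622] [np.float64(140.0), np.float64(134.0), np.float64(134.0), np.float64(140.0)]
[[480. 170.]
 [491. 216.]
 [636. 186.]
 [626. 135.]] [558.27839812 176.59655476]
red [271 178  11  33 351] [275.94586895 194.23076923]
[115 138 139 143 144 142 184 235 237 239 239 239 239 240 239 240 240 240
 240 239 240 240 242 240 240 240 240 241 241 241 240 235 215]
green [272 243  10  35 299] [276.25752508 260.36454849]
[ 56  98 103 103 109 107 111 110 110 111 112 109 136 183 192 203 200 198
 199 202 202 201 201 203 203 201 201 203 203 204 202 204 204 203 198]
```

View pics/k2.png

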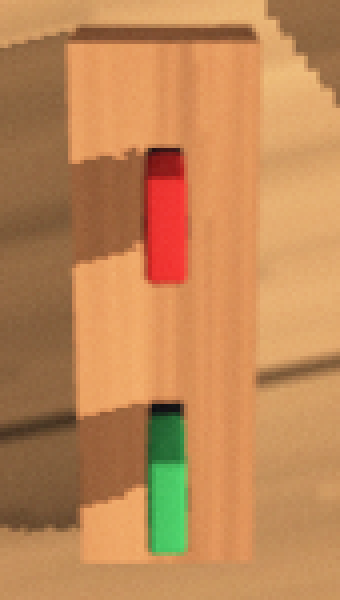

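```bash
python3 - <<'E'
from h import *
f=np.load("w2.npz");p,R=f["p"],f["R"]
a=wz((276.1,197.4),86,p,R);b=wz((276.4,266.4),86,p,R)
print(a,b,np.linalg.norm(a-b),np.degrees(np.arctan2(*(b-a)[1::-1])))
for q in(a,b):print("tool delta",R.T@(q-p))
o=r.observe();print(o["ee_pos"])
E
```

```text
[523.11029437 184.03860566  86.        ] [592.41834813 168.48228146  86.        ] 71.03242597398466 -12.650489264956283
tool delta [145.45627691   1.8296602    0.72753521]
tool delta [145.46781969 -69.20141045   1.16617973]
[524.7125682  183.16744748 231.44873679]
```

```bash
python3 -m creep '[{"dx":0.030,"dy":0.0014,"dz":0.0007,"rx":0,"ry":0,"rz":0},{"dx":0.035,"dy":0,"dz":0,"rx":0,"ry":0,"rz":0},{"dx":0.035,"dy":0,"dz":0,"rx":0,"ry":0,"rz":0},{"dx":0.035,"dy":0,"dz":0,"rx":0,"ry":0,"rz":0},{"dx":0.030,"dy":0,"dz":0,"rx":0,"ry":0,"rz":0},{"dx":0.0184,"dy":0,"dz":0,"rx":0,"ry":0,"rz":0},{"dx":0,"dy":0,"dz":0,"rx":0,"ry":0,"rz":0},{"dx":0,"dy":0,"dz":0,"rx":0,"ry":0,"rz":0}]' 0.04 && python3 -m creep '[{"dx":0,"dy":0,"dz":0,"rx":0,"ry":0,"rz":0},{"dx":0,"dy":0,"dz":0,"rx":0,"ry":0,"rz":0},{"dx":0,"dy":0,"dz":0,"rx":0,"ry":0,"rz":0},{"dx":0,"dy":0,"dz":0,"rx":0,"ry":0,"rz":0},{"dx":0,"dy":0,"dz":0,"rx":0,"ry":0,"rz":0},{"dx":0,"dy":0,"dz":0,"rx":0,"ry":0,"rz":0}]' 0; python3 - <<'E'
from h import *
save("side","pics/d3.png")
E
```

```text
time_s: 5.13
ee_pos: [523.1, 184.7, 47.6]
orientation: [[-0.002, -0.975, 0.222], [-0.0, 0.222, 0.975], [-1.0, 0.002, -0.001]]
contact_force: [-0.1, 0.7, 1.3]
gripper_width: 39.9
time_s: 5.63
ee_pos: [524.5, 185.2, 49.6]
orientation: [[0.003, -0.975, 0.22], [0.0, 0.22, 0.975], [-1.0, -0.003, 0.001]]
contact_force: [-0.3, -0.7, 7.0]
gripper_width: 9.1
```

View pics/d3.png

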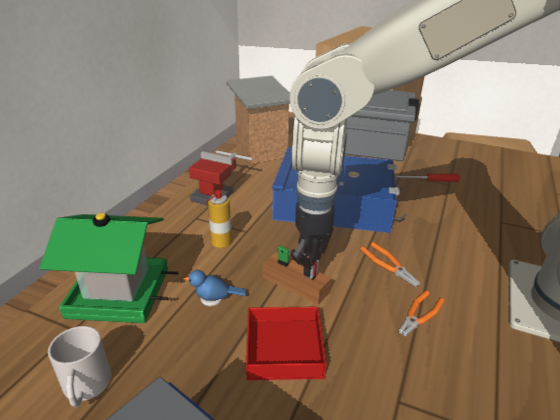

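The red key is gripped (9.1 mm). Next: lift it and carry it over the tray.

```bash
python3 -m creep '[{"dx":-0.015,"dy":0,"dz":0,"rx":0,"ry":0,"rz":0},{"dx":-0.025,"dy":0,"dz":0,"rx":0,"ry":0,"rz":0},{"dx":-0.025,"dy":0,"dz":0,"rx":0,"ry":0,"rz":0},{"dx":0,"dy":0.010,"dz":0.0318,"rx":0,"ry":0,"rz":0},{"dx":0,"dy":0.010,"dz":0.0318,"rx":0,"ry":0,"rz":0},{"dx":0,"dy":0.010,"dz":0.0318,"rx":0,"ry":0,"rz":0},{"dx":0,"dy":0.010,"dz":0.0318,"rx":0,"ry":0,"rz":0},{"dx":0,"dy":0.010,"dz":0.0318,"rx":0,"ry":0,"rz":0},{"dx":0,"dy":0,"dz":0,"rx":0,"ry":0,"rz":0},{"dx":0,"dy":0,"dz":0,"rx":0,"ry":0,"rz":0}]'; python3 - <<'E'
from h import *
save("side","pics/d4.png");save("scene","pics/s4.png")
o=r.observe();print(o["ee_pos"])
E
```

```text
time_s: 6.52
ee_pos: [509.2, 352.9, 113.3]
orientation: [[0.001, -0.976, 0.217], [0.0, 0.217, 0.976], [-1.0, -0.001, 0.001]]
contact_force: [0.2, -0.6, -0.8]
gripper_width: 9.1
[509.5815809 350.9363664 113.2457915]
```

View pics/d4.png

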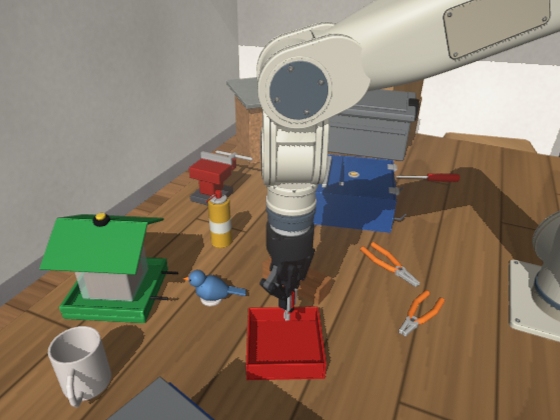

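View pics/s4.png

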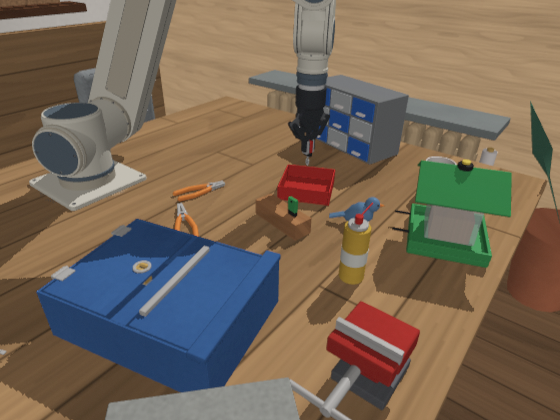

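The red key hangs over the tray centre. Next: lower it and release.

```bash
python3 -m creep '[{"dx":0.025,"dy":0,"dz":0,"rx":0,"ry":0,"rz":0},{"dx":0.025,"dy":0,"dz":0,"rx":0,"ry":0,"rz":0},{"dx":0.010,"dy":0,"dz":0,"rx":0,"ry":0,"rz":0},{"dx":0.005,"dy":0,"dz":0,"rx":0,"ry":0,"rz":0},{"dx":0,"dy":0,"dz":0,"rx":0,"ry":0,"rz":0},{"dx":0,"dy":0,"dz":0,"rx":0,"ry":0,"rz":0}]' && python3 -m creep '[{"dx":0,"dy":0,"dz":0,"rx":0,"ry":0,"rz":0},{"dx":0,"dy":0,"dz":0,"rx":0,"ry":0,"rz":0},{"dx":0,"dy":0,"dz":0,"rx":0,"ry":0,"rz":0},{"dx":0,"dy":0,"dz":0,"rx":0,"ry":0,"rz":0},{"dx":-0.015,"dy":0,"dz":0,"rx":0,"ry":0,"rz":0},{"dx":-0.025,"dy":0,"dz":0,"rx":0,"ry":0,"rz":0},{"dx":-0.030,"dy":0,"dz":0,"rx":0,"ry":0,"rz":0},{"dx":-0.03,"dy":0,"dz":0,"rx":0,"ry":0,"rz":0},{"dx":-0.03,"dy":0,"dz":0,"rx":0,"ry":0,"rz":0}]' 0.05; python3 - <<'E'
from h import *
save("side","pics/d5.png");save("wrist","pics/w5.png")
E
```

```text
time_s: 7.12
ee_pos: [510.3, 350.9, 48.8]
orientation: [[0.001, -0.975, 0.221], [0.0, 0.221, 0.975], [-1.0, -0.001, 0.001]]
contact_force: [-0.0, -0.0, 0.3]
gripper_width: 9.1
time_s: 7.87
ee_pos: [509.4, 351.2, 179.5]
orientation: [[0.0, -0.976, 0.22], [0.0, 0.22, 0.976], [-1.0, -0.0, 0.0]]
contact_force: [0.5, 0.3, 0.0]
gripper_width: 50.0
```

View pics/d5.png

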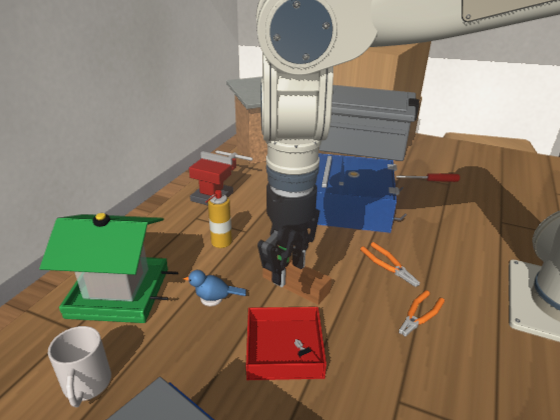

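View pics/w5.png

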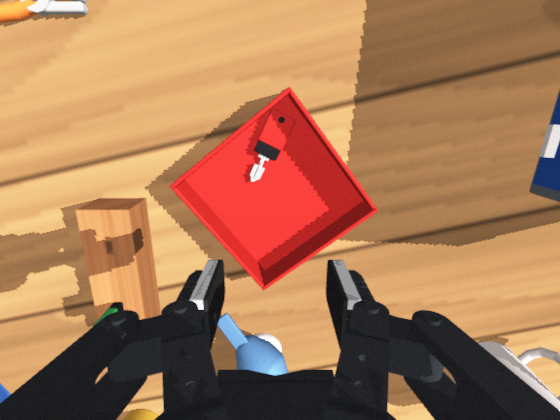

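The red key lies in the tray at (270,135) in the wrist view, released, and the tray is flat. Next: over the green key.

```bash
python3 -m creep '[{"dx":0,"dy":-0.0204,"dz":-0.0267,"rx":0,"ry":0,"rz":0},{"dx":0,"dy":-0.0204,"dz":-0.0267,"rx":0,"ry":0,"rz":0},{"dx":0,"dy":-0.0204,"dz":-0.0267,"rx":0,"ry":0,"rz":0},{"dx":0,"dy":-0.0204,"dz":-0.0267,"rx":0,"ry":0,"rz":0},{"dx":0,"dy":-0.0204,"dz":-0.0267,"rx":0,"ry":0,"rz":0},{"dx":0,"dy":-0.0204,"dz":-0.0267,"rx":0,"ry":0,"rz":0},{"dx":0,"dy":0,"dz":0,"rx":0,"ry":0,"rz":0},{"dx":0,"dy":0,"dz":0,"rx":0,"ry":0,"rz":0},{"dx":0,"dy":0,"dz":0,"rx":0,"ry":0,"rz":0}]'; python3 - <<'E'
from h import *
o=r.observe();print(o["time_s"],o["ee_pos"])
np.savez("w6.npz",p=o["ee_pos"],R=o["orientation"]);im=save("wrist","pics/w6.png")
cv2.imwrite("pics/k6.png",cv2.resize(im[150:290,230:330,::-1],None,fx=4,fy=4,interpolation=cv2.INTER_NEAREST))
E
```

```text
time_s: 8.72
ee_pos: [593.6, 168.0, 177.5]
orientation: [[-0.001, -0.975, 0.221], [0.0, 0.221, 0.975], [-1.0, 0.001, 0.0]]
contact_force: [-0.1, -0.0, 0.2]
gripper_width: 49.9
8.7167 [593.56245954 168.01830566 177.53958849]
```

View pics/k6.png

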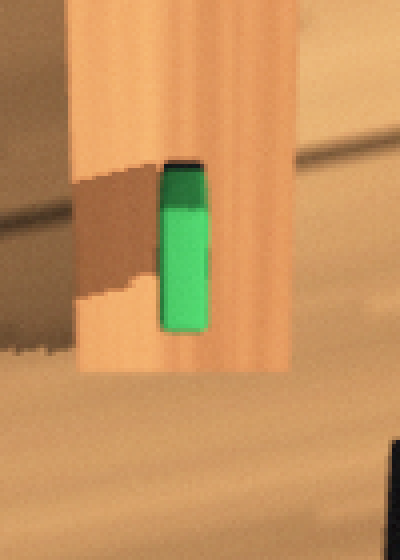

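View pics/w6.png

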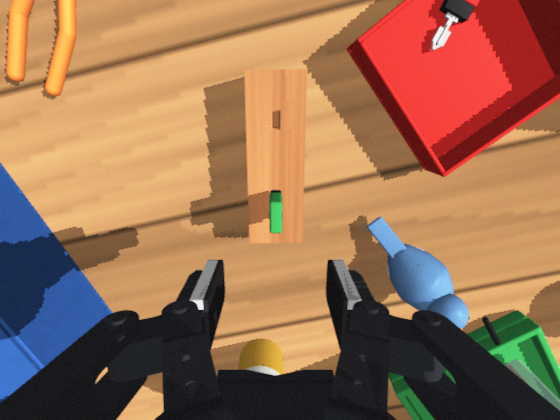

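The green key's top face is centred at about (275.5, 216.8).

```bash
python3 - <<'E'
from h import *
f=np.load("w6.npz");p,R=f["p"],f["R"]
a=wz((275.5,201.3),86,p,R);b=wz((275.5,232.3),86,p,R);q=(a+b)/2
print(q,np.linalg.norm(a-b),R.T@(q-p))
m=[wz(u,42,p,R)[:2] for u in((246,70),(305.5,70),(302.5,242.5),(249.5,242.5))];print(np.round(m,1),np.mean(m,0))
o=r.observe();print(o["ee_pos"])
E
```

```text
[593.07854729 168.25575783  86.        ] 25.126740683633464 [91.53994798  0.4592121   0.1177472 ]
[[481.4 169.2]
 [491.8 215.6]
 [637.4 184.3]
 [626.5 135.8]] [559.26606268 176.24918061]
[593.38070625 168.58795803 177.68593563]
```

```bash
python3 -m creep '[{"dx":0.030,"dy":0.0005,"dz":0,"rx":0,"ry":0,"rz":0},{"dx":0.035,"dy":0,"dz":0,"rx":0,"ry":0,"rz":0},{"dx":0.030,"dy":0,"dz":0,"rx":0,"ry":0,"rz":0},{"dx":0.025,"dy":0,"dz":0,"rx":0,"ry":0,"rz":0},{"dx":0.010,"dy":0,"dz":0,"rx":0,"ry":0,"rz":0},{"dx":0,"dy":0,"dz":0,"rx":0,"ry":0,"rz":0},{"dx":0,"dy":0,"dz":0,"rx":0,"ry":0,"rz":0},{"dx":0,"dy":0,"dz":0,"rx":0,"ry":0,"rz":0}]' 0.04 && python3 -m creep '[{"dx":0,"dy":0,"dz":0,"rx":0,"ry":0,"rz":0},{"dx":0,"dy":0,"dz":0,"rx":0,"ry":0,"rz":0},{"dx":0,"dy":0,"dz":0,"rx":0,"ry":0,"rz":0},{"dx":0,"dy":0,"dz":0,"rx":0,"ry":0,"rz":0},{"dx":0,"dy":0,"dz":0,"rx":0,"ry":0,"rz":0},{"dx":0,"dy":0,"dz":0,"rx":0,"ry":0,"rz":0}]' 0 && python3 -m creep '[{"dx":-0.010,"dy":0,"dz":0,"rx":0,"ry":0,"rz":0},{"dx":-0.025,"dy":0,"dz":0,"rx":0,"ry":0,"rz":0},{"dx":-0.035,"dy":0,"dz":0,"rx":0,"ry":0,"rz":0},{"dx":-0.040,"dy":0,"dz":0,"rx":0,"ry":0,"rz":0},{"dx":-0.030,"dy":0,"dz":0,"rx":0,"ry":0,"rz":0},{"dx":0,"dy":0,"dz":0,"rx":0,"ry":0,"rz":0},{"dx":0,"dy":0,"dz":0,"rx":0,"ry":0,"rz":0}]'; python3 - <<'E'
from h import *
o=r.observe();print(o["time_s"],o["ee_pos"],o["gripper_width"])
np.savez("w7.npz",p=o["ee_pos"],R=o["orientation"]);im=save("wrist","pics/w7.png")
for n in("side","scene"):
  im=save(n,f"pics/{n}7.png")
E
```

```text
time_s: 9.43
ee_pos: [594.2, 168.8, 49.7]
orientation: [[0.003, -0.976, 0.219], [0.0, 0.219, 0.976], [-1.0, -0.002, 0.001]]
contact_force: [-0.1, 0.5, 0.6]
gripper_width: 40.3
time_s: 9.93
ee_pos: [593.9, 168.2, 49.2]
orientation: [[0.002, -0.975, 0.22], [0.0, 0.22, 0.975], [-1.0, -0.002, 0.001]]
contact_force: [-0.9, 0.4, 6.3]
gripper_width: 9.2
time_s: 10.52
ee_pos: [594.1, 168.2, 190.7]
orientation: [[0.005, -0.975, 0.22], [0.001, 0.22, 0.975], [-1.0, -0.004, 0.002]]
contact_force: [0.5, 0.3, 0.4]
gripper_width: 9.2
10.5167 [594.14854116 168.18979498 190.71022433] 9.176355684604776
```

View pics/w7.png

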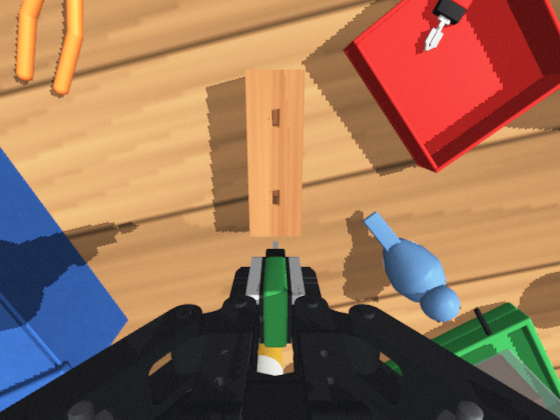

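View pics/scene7.png

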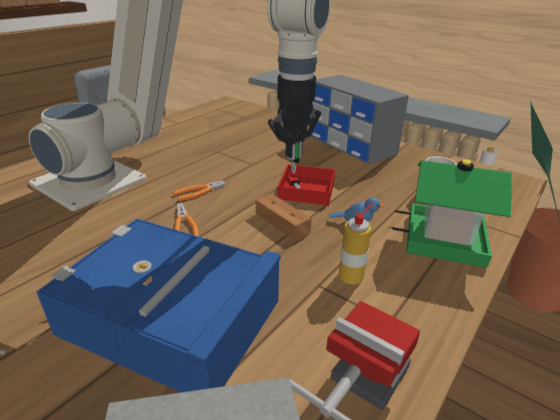

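View pics/side7.png

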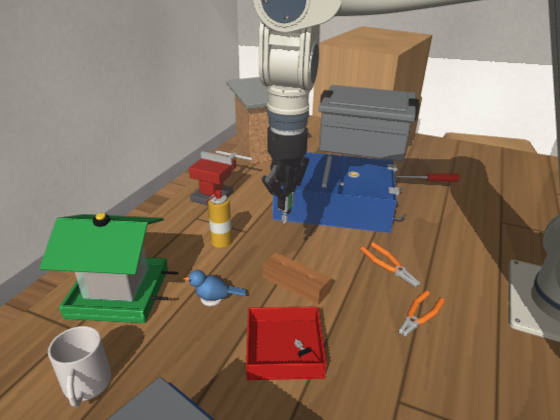

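```bash
cat >> h.py <<'E'
def wp(pt):
    c=r.get_calibration("wrist");K=np.array(c["camera_matrix"]);T=np.linalg.inv(np.array(c["tool_from_camera"]))
    q=K@(T[:3,:3]@np.array(pt,float)+T[:3,3]);return q[:2]/q[2]
E
python3 - <<'E'
from h import *
for yo in(0,1,2):
  print(yo,"tip",wp((37.2,yo,0)).round(1),"top near/far",wp((-36.8,yo+13,0)).round(1),wp((-36.8,yo-13,0)).round(1),"under +x edge",wp((7.2,yo+13,0)).round(1), "capline")
im=cv2.imread("pics/w7.png")
cv2.imwrite("pics/k7.png",cv2.resize(im[225:355,225:330],None,fx=5,fy=5,interpolation=cv2.INTER_NEAREST)[:600])
E
```

```text
0 tip [275.4 245.8] top near/far [275.6 292.9] [275.5 350.1] under +x edge [275.5 245.9] capline
1 tip [275.4 244.3] top near/far [275.6 290.6] [275.5 348. ] under +x edge [275.5 244.1] capline
2 tip [275.4 242.8] top near/far [275.6 288.2] [275.5 345.9] under +x edge [275.5 242.2] capline
```

View pics/k7.png

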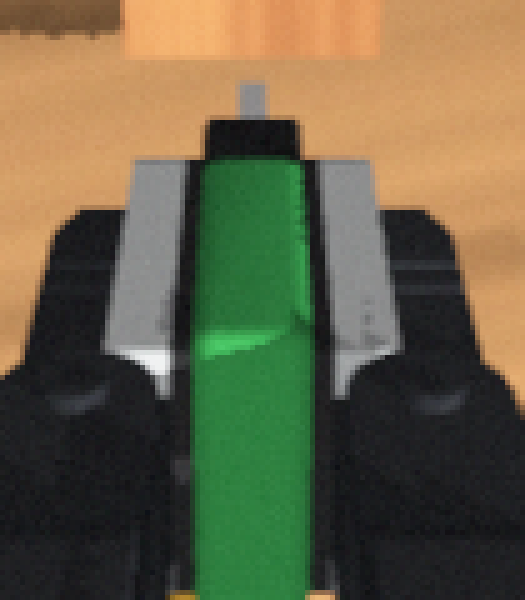

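```bash
python3 - <<'E'
from h import *
im=cv2.imread("pics/w7.png")
print(im[236:356,275].tolist()[::1])
print(im[285:300,266].tolist())
from scipy.optimize import least_squares
def f(v,vt=6):
  xo,yo=v
  return wp((xo+22,yo+13,0))[1]-248.9, wp((xo-22,yo+13,0))[1]-291
for a in(-17,-15,-13,-11):
  for yo in(-1,0,1): print(a,yo,[wp(q)[1].round(1) for q in((a+22,yo+13,0),(a-22,yo+13,0),(a-22,yo-13,0),(a+52,yo,0),(a+48,yo+5.5,0),(a+46,yo+5.5,0))])
E
```

```text
[[101, 158, 226], [98, 151, 204], [98, 151, 202], [100, 151, 204], [104, 149, 199], [120, 146, 177], [139, 139, 142], [138, 139, 140], [140, 140, 141], [141, 139, 142], [139, 138, 140], [140, 141, 143], [118, 117, 118], [18, 18, 17], [23, 19, 21], [25, 24, 25], [23, 22, 22], [19, 17, 20], [27, 25, 24], [20, 20, 17], [34, 54, 26], [52, 99, 41], [50, 104, 36], [55, 109, 40], [52, 106, 37], [52, 107, 40], [55, 110, 40], [57, 112, 42], [56, 114, 43], [58, 113, 41], [57, 113, 41], [55, 110, 36], [56, 115, 41], [59, 115, 40], [59, 116, 43], [56, 115, 41], [59, 117, 43], [61, 116, 44], [57, 116, 40], [62, 118, 45], [59, 117, 41], [60, 118, 46], [57, 116, 41], [57, 114, 39], [55, 113, 39], [57, 114, 41], [57, 115, 41], [57, 117, 41], [58, 118, 43], [58, 116, 42], [55, 113, 40], [60, 117, 43], [57, 116, 41], [61, 120, 43], [67, 133, 49], [78, 157, 58], [91, 181, 67], [96, 189, 69], [80, 158, 58], [63, 126, 47], [63, 128, 44], [60, 125, 42], [63, 127, 46], [63, 129, 46], [65, 131, 48], [61, 126, 43], [64, 130, 47], [62, 127, 43], [66, 129, 46], [64, 128, 46], [68, 135, 51], [64, 131, 46], [62,
[... 1703 characters left out ...]
np.float64(292.7), np.float64(349.0), np.float64(246.2), np.float64(240.4), np.float64(241.7)]
-13 0 [np.float64(244.5), np.float64(290.3), np.float64(346.9), np.float64(244.7), np.float64(238.8), np.float64(240.1)]
-13 1 [np.float64(242.7), np.float64(288.0), np.float64(344.9), np.float64(243.2), np.float64(237.3), np.float64(238.5)]
-11 -1 [np.float64(244.7), np.float64(289.9), np.float64(345.5), np.float64(244.9), np.float64(239.1), np.float64(240.4)]
-11 0 [np.float64(243.0), np.float64(287.6), np.float64(343.5), np.float64(243.4), np.float64(237.6), np.float64(238.8)]
-11 1 [np.float64(241.2), np.float64(285.3), np.float64(341.5), np.float64(241.9), np.float64(236.0), np.float64(237.3)]
```

The key is held upright and nearly centred: the blade is at (275,242) and the head's top spans rows 291–346. Next: to the lock, turning 0.466 rad, and stopping 15 mm aside for a relative look.

```bash
python3 -m creep '[{"dx":0,"dy":-0.0028,"dz":-0.0315,"rx":0,"ry":0,"rz":0},{"dx":0,"dy":-0.0028,"dz":-0.0315,"rx":0,"ry":0,"rz":0},{"dx":0,"dy":-0.0028,"dz":-0.0315,"rx":0,"ry":0,"rz":0},{"dx":0,"dy":-0.0028,"dz":-0.0315,"rx":0,"ry":0,"rz":0},{"dx":0,"dy":-0.0028,"dz":-0.0315,"rx":0,"ry":0,"rz":0},{"dx":0,"dy":-0.0028,"dz":-0.0315,"rx":0,"ry":0,"rz":0},{"dx":0,"dy":-0.0028,"dz":-0.0315,"rx":0,"ry":0,"rz":0},{"dx":0,"dy":-0.0028,"dz":-0.0315,"rx":0,"ry":0,"rz":0},{"dx":0,"dy":-0.0028,"dz":-0.0315,"rx":0,"ry":0,"rz":0},{"dx":0,"dy":-0.0028,"dz":-0.0315,"rx":0,"ry":0,"rz":0},{"dx":0,"dy":-0.0028,"dz":-0.0315,"rx":0,"ry":0,"rz":0},{"dx":0,"dy":-0.0028,"dz":-0.0315,"rx":0,"ry":0,"rz":0}]' && python3 -m creep '[{"dx":0,"dy":0,"dz":0,"rx":-0.1165,"ry":0,"rz":0},{"dx":0,"dy":0,"dz":0,"rx":-0.1165,"ry":0,"rz":0},{"dx":0,"dy":0,"dz":0,"rx":-0.1165,"ry":0,"rz":0},{"dx":0,"dy":0,"dz":0,"rx":-0.1165,"ry":0,"rz":0},{"dx":0.012,"dy":-0.0075,"dz":0,"rx":0,"ry":0,"rz":0},{"dx":0.012,"dy":-0.0075,"dz":0,"rx":0,"ry":0,"rz":0},{"dx":0,"dy":0,"dz":0,"rx":0,"ry":0,"rz":0},{"dx":0,"dy":0,"dz":0,"rx":0,"ry":0,"rz":0},{"dx":0,"dy":0,"dz":0,"rx":0,"ry":0,"rz":0},{"dx":0,"dy":0,"dz":0,"rx":0,"ry":0,"rz":0}]'; python3 - <<'E'
from h import *
o=r.observe();print(o["time_s"],o["ee_pos"],o["orientation"].round(3),o["joint_positions"].round(2))
np.savez("w8.npz",p=o["ee_pos"],R=o["orientation"]);im=save("wrist","pics/w8.png")
cv2.imwrite("pics/k8.png",cv2.resize(im[170:300,210:340,::-1],None,fx=4.5,fy=4.5,interpolation=cv2.INTER_NEAREST))
print(r.observe()["ee_pos"])
E
```

```text
time_s: 11.67
ee_pos: [541.9, -209.3, 186.5]
orientation: [[-0.002, -0.975, 0.22], [0.001, 0.22, 0.975], [-1.0, 0.002, 0.001]]
contact_force: [0.1, 0.1, 0.1]
gripper_width: 9.3
time_s: 12.5
ee_pos: [557.6, -204.3, 163.9]
orientation: [[-0.0, -0.971, -0.241], [-0.0, -0.241, 0.971], [-1.0, 0.0, -0.0]]
contact_force: [-0.1, 0.2, -0.2]
gripper_width: 9.3
12.5 [ 557.56107116 -204.31071399  163.93207188] [[-0.    -0.971 -0.241]
 [-0.    -0.241  0.971]
 [-1.     0.    -0.   ]] [-0.49  0.36 -0.01  1.21 -0.   -0.74]
[ 557.55546148 -204.41595915  164.15265893]
```

View pics/k8.png

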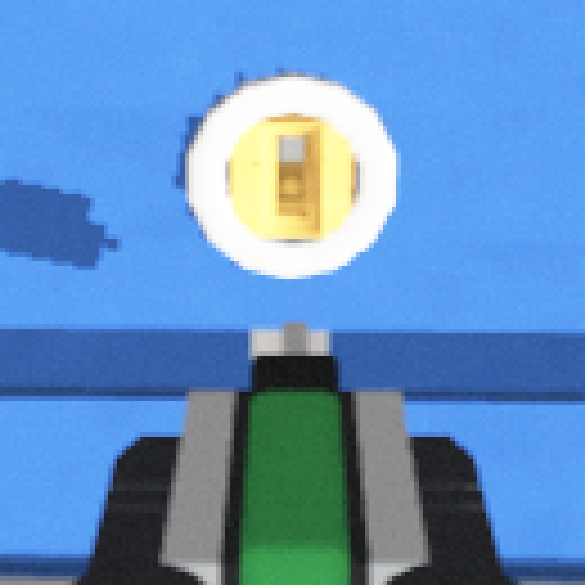

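View pics/w8.png

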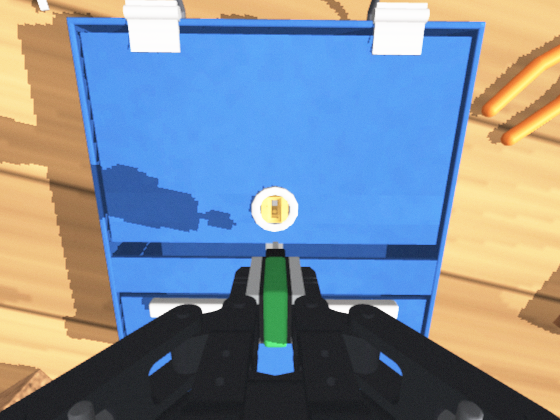

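The wrist view shows the bezel at about (274.6, 208.4), the slot vertical in the image (so the yaw matches), and the blade at column 275.

```bash
python3 - <<'E'
from h import *
f=np.load("w8.npz");p,R=f["p"],f["R"]
im=cv2.imread("pics/w8.png");h=cv2.cvtColor(im,cv2.COLOR_BGR2HSV)
m=np.zeros(h.shape[:2],np.uint8);s=h[:,:,1];m[180:240,245:305]=((s<60)|((h[:,:,0]<40)))[180:240,245:305]
n,l,st,cc=cv2.connectedComponentsWithStats(m);i=1+np.argmax(st[1:,4]);print(st[i],cc[i])
q=wz(cc[i],103,p,R);print(q,R.T@(q-p))
k=max(cv2.findContours((l==i).astype(np.uint8),0,2)[0],key=cv2.contourArea)
a=np.array([wz(u,103,p,R)[:2] for u in k[:,0,:]]);print(cv2.minEnclosingCircle(a.astype(np.float32)))
for x,y0,y1 in((278,135,220),(320,125,235)):pass
# slot brightness across columns
print(h[196:222,266:284,2])
E
```

```text
[ 251  186   47   46 1669] [274.21749551 208.57759137]
[ 541.56634137 -208.53604258  103.        ] [60.93283605 16.53877048 -0.24643201]
((541.8555297851562, -208.44610595703125), 15.752245903015137)
[[254 252 249 239 230 228 229 230 228 230 230 230 228 232 237 244 248 251]
 [254 255 255 255 254 254 254 254 254 254 254 253 253 253 252 253 253 253]
 [255 255 255 255 255 255 255 255 254 254 253 252 250 247 243 253 255 255]
 [255 255 255 255 255 255 254 254 254 253 250 241 235 231 235 253 255 255]
 [255 255 255 255 255 248 215 228 231 226 218 205 208 227 233 253 255 255]
 [255 255 255 255 255 247 192 202 203 203 199 195 206 224 233 252 255 255]
 [255 255 255 255 255 248 194 202 202 200 201 190 201 222 234 252 255 255]
 [255 255 255 255 255 248 191 201 205 201 199 194 201 222 232 252 255 255]
 [255 255 255 255 255 248 192 203 199 201 200 198 205 220 230 252 255 255]
 [255 255 255 255 255 248 187 197 197 196 194 197 211 215 227 251 255 255]
 [254 254 255 255 255 247 180 179 180 181 180 197 208 213 225 252 255 255]
 [255 255 255 255 255 246 172 176 178 176 179 196 210 211 221 253 255 255]

[... 350 characters left out ...]
219 221 216 253 255 255]
 [255 255 255 255 255 244 180 187 195 196 184 199 225 220 219 253 255 255]
 [255 255 255 255 255 246 204 204 202 201 204 214 224 225 222 253 255 255]
 [255 255 255 255 255 250 230 230 230 227 226 226 234 233 224 254 255 255]
 [255 255 255 255 255 249 226 225 225 223 221 221 233 235 226 254 255 255]
 [255 255 255 255 255 251 238 234 232 228 217 201 228 237 226 253 255 255]
 [255 255 255 255 255 255 255 254 253 252 246 236 239 238 224 253 255 255]
 [255 255 255 255 255 255 255 255 254 253 251 248 244 238 224 253 255 255]
 [255 255 255 255 255 255 255 254 253 252 250 247 242 234 224 253 255 255]
 [255 255 255 255 255 255 255 254 254 253 252 249 247 243 239 254 255 254]]
```

The two opposite views put the lock at (542.6, -208.3), showing a 0.9 mm camera bias along tool y. Relative to the key in hand, it needs +16.6 mm in y and -0.2 mm in z. Next: shift and descend to the mouth.

```bash
python3 -m creep '[{"dx":0.004,"dy":0.0083,"dz":-0.0002,"rx":0,"ry":0,"rz":0},{"dx":0.004,"dy":0.0083,"dz":0,"rx":0,"ry":0,"rz":0},{"dx":0.003,"dy":0,"dz":0,"rx":0,"ry":0,"rz":0},{"dx":0,"dy":0,"dz":0,"rx":0,"ry":0,"rz":0},{"dx":0,"dy":0,"dz":0,"rx":0,"ry":0,"rz":0}]' && python3 -m creep '[{"dx":0.003,"dy":0,"dz":0,"rx":0,"ry":0,"rz":0},{"dx":0.003,"dy":0,"dz":0,"rx":0,"ry":0,"rz":0},{"dx":0.003,"dy":0,"dz":0,"rx":0,"ry":0,"rz":0},{"dx":0.003,"dy":0,"dz":0,"rx":0,"ry":0,"rz":0},{"dx":0,"dy":0,"dz":0,"rx":0,"ry":0,"rz":0},{"dx":0,"dy":0,"dz":0,"rx":0,"ry":0,"rz":0}]'  && python3 -m creep '[{"dx":0.002,"dy":0,"dz":0,"rx":0,"ry":0,"rz":0},{"dx":0.002,"dy":0,"dz":0,"rx":0,"ry":0,"rz":0},{"dx":0.002,"dy":0,"dz":0,"rx":0,"ry":0,"rz":0},{"dx":0,"dy":0,"dz":0,"rx":0,"ry":0,"rz":0}]'
```

```text
time_s: 12.97
ee_pos: [541.2, -208.7, 152.9]
orientation: [[0.0, -0.97, -0.241], [0.0, -0.241, 0.97], [-1.0, -0.0, 0.0]]
contact_force: [-0.1, 0.4, 0.1]
gripper_width: 9.3
time_s: 13.47
ee_pos: [541.4, -208.5, 140.6]
orientation: [[-0.001, -0.97, -0.242], [0.0, -0.242, 0.97], [-1.0, 0.0, 0.0]]
contact_force: [-0.4, -0.6, 0.1]
gripper_width: 9.3
time_s: 13.8
ee_pos: [541.3, -208.5, 134.4]
orientation: [[-0.001, -0.97, -0.242], [0.0, -0.242, 0.97], [-1.0, 0.0, 0.0]]
contact_force: [0.9, -0.1, -0.8]
gripper_width: 9.2
```

No force with the tip about 6 mm down, so the blade is in the slot. Continuing.

```bash
python3 -m creep '[{"dx":0.002,"dy":0,"dz":0,"rx":0,"ry":0,"rz":0},{"dx":0.002,"dy":0,"dz":0,"rx":0,"ry":0,"rz":0},{"dx":0.002,"dy":0,"dz":0,"rx":0,"ry":0,"rz":0},{"dx":0.001,"dy":0,"dz":0,"rx":0,"ry":0,"rz":0},{"dx":0,"dy":0,"dz":0,"rx":0,"ry":0,"rz":0}]' && python3 -m creep '[{"dx":0.001,"dy":0,"dz":0,"rx":0.07,"ry":0,"rz":0},{"dx":0.001,"dy":0,"dz":0,"rx":-0.07,"ry":0,"rz":0},{"dx":0.001,"dy":0,"dz":0,"rx":-0.07,"ry":0,"rz":0},{"dx":0.001,"dy":0,"dz":0,"rx":0.07,"ry":0,"rz":0},{"dx":0,"dy":0,"dz":0,"rx":0,"ry":0,"rz":0}]'; python3 - <<'E'
from h import *
im=save("side","pics/d9.png");im=save("scene","pics/s9.png");o=cv2.cvtColor
a=cv2.resize(cv2.imread("pics/d9.png")[120:220,300:400],None,fx=5,fy=5);b=cv2.resize(cv2.imread("pics/s9.png")[200:300,90:190],None,fx=5,fy=5)
cv2.imwrite("pics/z9.png",cv2.resize(np.hstack([a,b]),(800,400)))
E
```

```text
time_s: 14.22
ee_pos: [541.6, -208.6, 127.7]
orientation: [[0.0, -0.97, -0.242], [0.0, -0.242, 0.97], [-1.0, -0.0, 0.0]]
contact_force: [2.2, 0.2, -1.3]
gripper_width: 9.3
time_s: 14.63
ee_pos: [541.6, -208.6, 123.9]
orientation: [[0.0, -0.971, -0.239], [-0.0, -0.239, 0.971], [-1.0, -0.0, -0.0]]
contact_force: [2.0, -0.1, -0.0]
gripper_width: 9.2
```

View pics/z9.png

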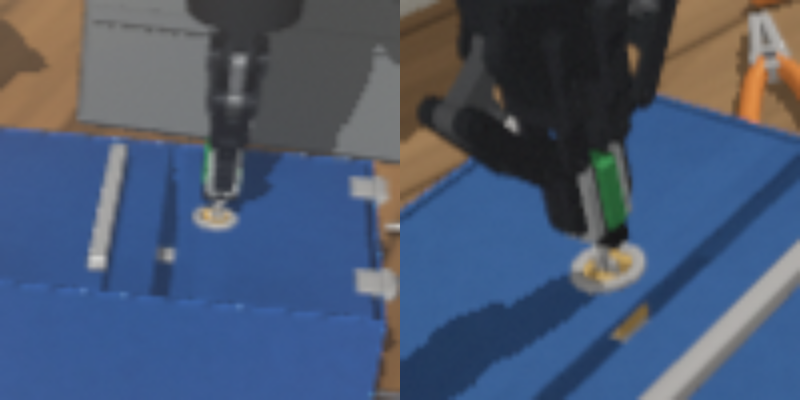

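Both views show the blade going into the lock. A 2 N side force on +x suggests backing off 0.5 mm in tool y. I'll continue with rocking.

```bash
python3 -m creep '[{"dx":0.001,"dy":-0.0005,"dz":0,"rx":0.07,"ry":0,"rz":0},{"dx":0.001,"dy":0,"dz":0,"rx":-0.07,"ry":0,"rz":0},{"dx":0.001,"dy":0,"dz":0,"rx":-0.07,"ry":0,"rz":0},{"dx":0.001,"dy":0,"dz":0,"rx":0.07,"ry":0,"rz":0},{"dx":0,"dy":0,"dz":0,"rx":0,"ry":0,"rz":0}]' && python3 -m creep '[{"dx":0.001,"dy":0,"dz":0,"rx":0.07,"ry":0,"rz":0},{"dx":0.001,"dy":0,"dz":0,"rx":-0.07,"ry":0,"rz":0},{"dx":0.001,"dy":0,"dz":0,"rx":-0.07,"ry":0,"rz":0},{"dx":0.001,"dy":0,"dz":0,"rx":0.07,"ry":0,"rz":0},{"dx":0,"dy":0,"dz":0,"rx":0,"ry":0,"rz":0}]'
```

```text
time_s: 15.15
ee_pos: [541.8, -208.5, 119.8]
orientation: [[-0.0, -0.971, -0.24], [0.0, -0.24, 0.971], [-1.0, 0.0, 0.0]]
contact_force: [0.3, 0.1, -1.0]
gripper_width: 9.4
time_s: 15.57
ee_pos: [541.8, -208.6, 116.1]
orientation: [[-0.0, -0.971, -0.241], [-0.0, -0.241, 0.971], [-1.0, 0.0, -0.0]]
contact_force: [-0.2, -0.6, 0.8]
gripper_width: 9.2
```

```bash
python3 -m creep '[{"dx":0.001,"dy":0,"dz":0,"rx":0.07,"ry":0,"rz":0},{"dx":0.001,"dy":0,"dz":0,"rx":-0.07,"ry":0,"rz":0},{"dx":0.0005,"dy":0,"dz":0,"rx":-0.07,"ry":0,"rz":0},{"dx":0.0005,"dy":0,"dz":0,"rx":0.07,"ry":0,"rz":0},{"dx":0,"dy":0,"dz":0,"rx":0,"ry":0,"rz":0}]' && python3 -m creep '[{"dx":0.001,"dy":0,"dz":0,"rx":0.07,"ry":0,"rz":0},{"dx":0.0005,"dy":0,"dz":0,"rx":-0.07,"ry":0,"rz":0},{"dx":0.0005,"dy":0,"dz":0,"rx":-0.07,"ry":0,"rz":0},{"dx":0,"dy":0,"dz":0,"rx":0.07,"ry":0,"rz":0},{"dx":0,"dy":0,"dz":0,"rx":0,"ry":0,"rz":0}]'
```

```text
time_s: 15.98
ee_pos: [541.9, -208.8, 113.1]
orientation: [[0.0, -0.971, -0.241], [-0.001, -0.241, 0.971], [-1.0, 0.0, -0.001]]
contact_force: [-0.0, -0.5, 2.4]
gripper_width: 9.4
time_s: 16.4
ee_pos: [542.1, -208.4, 111.7]
orientation: [[0.001, -0.97, -0.242], [-0.0, -0.242, 0.97], [-1.0, -0.001, -0.0]]
contact_force: [0.7, 0.7, 7.4]
gripper_width: 9.4
```

```bash
python3 -m creep '[{"dx":0.0005,"dy":0,"dz":0,"rx":0.07,"ry":0,"rz":0},{"dx":0.0005,"dy":0,"dz":0,"rx":-0.07,"ry":0,"rz":0},{"dx":0.0005,"dy":0,"dz":0,"rx":-0.07,"ry":0,"rz":0},{"dx":0.0005,"dy":0,"dz":0,"rx":0.07,"ry":0,"rz":0},{"dx":0,"dy":0,"dz":0,"rx":0,"ry":0,"rz":0}]'; python3 - <<'E'
from h import *
save("side","pics/d10.png");save("scene","pics/s10.png")
a=cv2.resize(cv2.imread("pics/d10.png")[120:220,300:400],None,fx=5,fy=5);b=cv2.resize(cv2.imread("pics/s10.png")[200:300,90:190],None,fx=5,fy=5)
cv2.imwrite("pics/z10.png",cv2.resize(np.hstack([a,b]),(800,400)))
print(r.observe()["contact_force"],r.observe()["ee_pos"])
E
```

```text
time_s: 16.82
ee_pos: [542.6, -208.8, 110.2]
orientation: [[0.002, -0.97, -0.242], [-0.001, -0.242, 0.97], [-1.0, -0.002, -0.002]]
contact_force: [0.1, -0.2, 9.8]
gripper_width: 9.4
[-1.06755126  0.04677825  9.71721598] [ 542.53281185 -208.85766553  110.16685778]
```

View pics/z10.png

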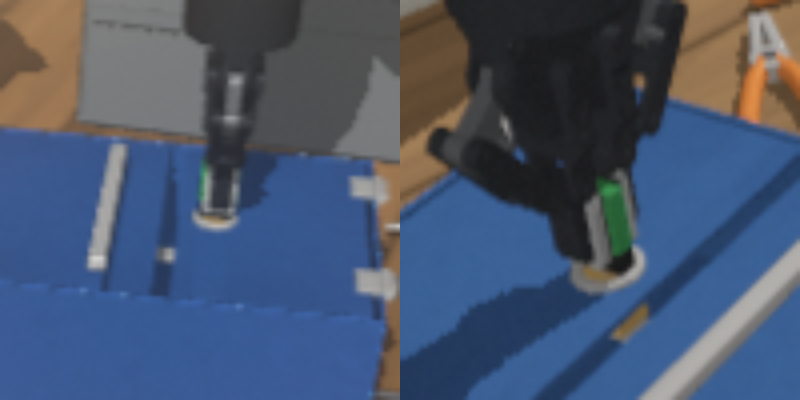

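The key looks nearly home. I'll push on with rocking until depth stops and only the force grows.

```bash
python3 -m creep '[{"dx":0.0005,"dy":0,"dz":0,"rx":0.07,"ry":0,"rz":0},{"dx":0.0005,"dy":0,"dz":0,"rx":-0.07,"ry":0,"rz":0},{"dx":0.0005,"dy":0,"dz":0,"rx":-0.07,"ry":0,"rz":0},{"dx":0.0005,"dy":0,"dz":0,"rx":0.07,"ry":0,"rz":0},{"dx":0,"dy":0,"dz":0,"rx":0,"ry":0,"rz":0}]' && python3 -m creep '[{"dx":0.0005,"dy":0,"dz":0,"rx":0.07,"ry":0,"rz":0},{"dx":0.0005,"dy":0,"dz":0,"rx":-0.07,"ry":0,"rz":0},{"dx":0,"dy":0,"dz":0,"rx":-0.07,"ry":0,"rz":0},{"dx":0,"dy":0,"dz":0,"rx":0.07,"ry":0,"rz":0},{"dx":0,"dy":0,"dz":0,"rx":0,"ry":0,"rz":0}]'
```

```text
time_s: 17.33
ee_pos: [543.0, -208.6, 109.9]
orientation: [[0.004, -0.97, -0.242], [-0.002, -0.242, 0.97], [-1.0, -0.004, -0.003]]
contact_force: [-3.2, 4.3, 24.0]
gripper_width: 9.4
time_s: 17.75
ee_pos: [543.4, -209.0, 109.8]
orientation: [[0.006, -0.97, -0.242], [-0.003, -0.242, 0.97], [-1.0, -0.005, -0.004]]
contact_force: [-3.4, 3.5, 30.9]
gripper_width: 9.3
```

Depth stops dead at TCP z = 109.8 while the force climbs to 31 N, well above the pins' 15 N. Home was predicted at about 110, so the key is home. I'll ease the push and begin the clockwise turn.

```bash
python3 -m creep '[{"dx":-0.0015,"dy":0,"dz":0,"rx":0,"ry":0,"rz":0},{"dx":0,"dy":0,"dz":0,"rx":0,"ry":0,"rz":0},{"dx":0,"dy":0,"dz":0,"rx":0,"ry":0,"rz":0}]' && python3 -m creep '[{"dx":0,"dy":0,"dz":0.0001,"rx":0.08,"ry":0,"rz":0},{"dx":0,"dy":0,"dz":0.0001,"rx":0.08,"ry":0,"rz":0},{"dx":0,"dy":0,"dz":0.0001,"rx":0.08,"ry":0,"rz":0},{"dx":0,"dy":0,"dz":0.0001,"rx":0.08,"ry":0,"rz":0},{"dx":0,"dy":0,"dz":0.0001,"rx":0.08,"ry":0,"rz":0},{"dx":0,"dy":0,"dz":0,"rx":0,"ry":0,"rz":0}]'; python3 -c "
from h import *
print(r.observe()['wrist_torque'])"
```

```text
time_s: 18.0
ee_pos: [543.3, -209.0, 110.0]
orientation: [[0.004, -0.969, -0.245], [-0.002, -0.245, 0.969], [-1.0, -0.004, -0.003]]
contact_force: [-0.1, 2.0, 18.8]
gripper_width: 9.2
time_s: 18.5
ee_pos: [543.0, -208.2, 110.0]
orientation: [[0.004, -0.988, 0.157], [-0.002, 0.157, 0.988], [-1.0, -0.004, -0.001]]
contact_force: [-2.0, 3.5, 20.1]
gripper_width: 9.2
[ 0.58605892  0.29454464 -0.05364591]
```

The turn is smooth, the spring torque shows, and the depth is unchanged. Continuing.

```bash
python3 -m creep '[{"dx":0,"dy":0,"dz":0.0001,"rx":0.1,"ry":0,"rz":0},{"dx":0,"dy":0,"dz":0.0001,"rx":0.1,"ry":0,"rz":0},{"dx":0,"dy":0,"dz":0.0001,"rx":0.1,"ry":0,"rz":0},{"dx":0,"dy":0,"dz":0.0001,"rx":0.1,"ry":0,"rz":0},{"dx":0,"dy":0,"dz":0.0001,"rx":0.1,"ry":0,"rz":0},{"dx":0,"dy":0,"dz":0.0001,"rx":0.1,"ry":0,"rz":0},{"dx":0,"dy":0,"dz":0,"rx":0,"ry":0,"rz":0}]' && python3 -m creep '[{"dx":0,"dy":0,"dz":0.0001,"rx":0.1,"ry":0,"rz":0},{"dx":0,"dy":0,"dz":0.0001,"rx":0.1,"ry":0,"rz":0},{"dx":0,"dy":0,"dz":0.0001,"rx":0.1,"ry":0,"rz":0},{"dx":0,"dy":0,"dz":0.0001,"rx":0.1,"ry":0,"rz":0},{"dx":0,"dy":0,"dz":0.0001,"rx":0.1,"ry":0,"rz":0},{"dx":0,"dy":0,"dz":0.0001,"rx":0.1,"ry":0,"rz":0},{"dx":0,"dy":0,"dz":0,"rx":0.03,"ry":0,"rz":0},{"dx":0,"dy":0,"dz":0,"rx":0,"ry":0,"rz":0},{"dx":0,"dy":0,"dz":0,"rx":0,"ry":0,"rz":0},{"dx":0,"dy":0,"dz":0,"rx":0,"ry":0,"rz":0}]'; python3 - <<'E'
from h import *
o=r.observe();print(o["wrist_torque"],o["joint_positions"].round(2))
save("side","pics/d11.png");save("scene","pics/s11.png");save("wrist","pics/w11.png")
a=cv2.resize(cv2.imread("pics/d11.png")[120:220,300:400],None,fx=5,fy=5);b=cv2.resize(cv2.imread("pics/s11.png")[200:300,90:190],None,fx=5,fy=5)
cv2.imwrite("pics/z11.png",cv2.resize(np.hstack([a,b]),(800,400)))
E
```

```text
time_s: 19.08
ee_pos: [543.2, -207.8, 110.0]
orientation: [[0.004, -0.726, 0.688], [-0.002, 0.688, 0.726], [-1.0, -0.004, 0.001]]
contact_force: [-1.7, 2.8, 20.4]
gripper_width: 9.7
time_s: 19.92
ee_pos: [543.7, -207.6, 110.0]
orientation: [[0.004, -0.187, 0.982], [-0.002, 0.982, 0.187], [-1.0, -0.003, 0.003]]
contact_force: [-1.5, 2.4, 20.6]
gripper_width: 9.3
[0.37754173 0.38602979 0.0287407 ] [-0.51  0.37 -0.13  1.06  0.    0.87]
```

View pics/z11.png

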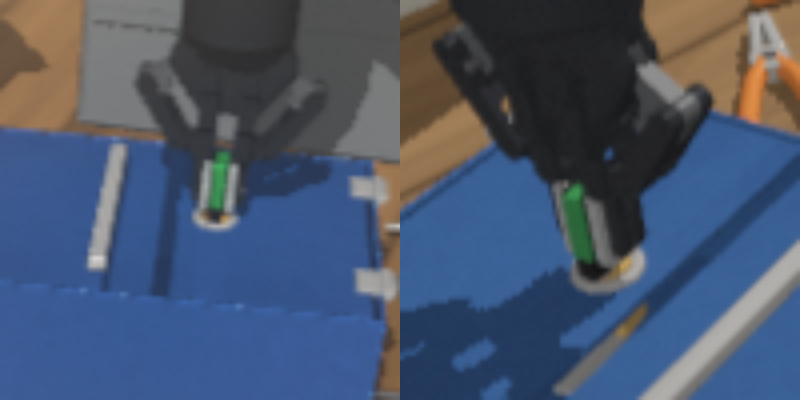

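View pics/w11.png

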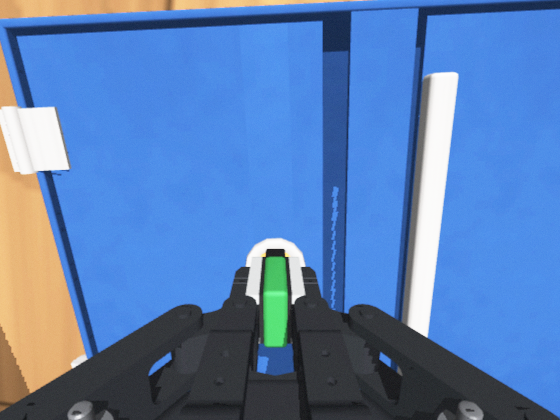

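View pics/s11.png

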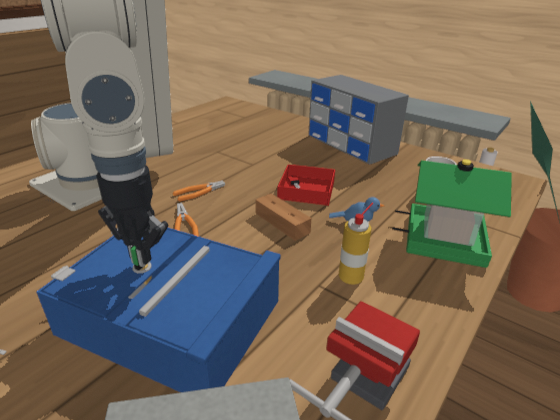

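The key head stays square in the jaws after 1.63 rad (wrist view, head at (275,300)), and the door's latch tongue has shifted with the plug. I'll add a small turn margin, then hold.

```bash
python3 -m creep '[{"dx":0,"dy":0,"dz":0,"rx":0.05,"ry":0,"rz":0},{"dx":0,"dy":0,"dz":0,"rx":0,"ry":0,"rz":0},{"dx":0,"dy":0,"dz":0,"rx":0,"ry":0,"rz":0},{"dx":0,"dy":0,"dz":0,"rx":0,"ry":0,"rz":0},{"dx":0,"dy":0,"dz":0,"rx":0,"ry":0,"rz":0}]'; python3 - <<'E'
from h import *
im=save("side","pics/d12.png")
E
```

```text
time_s: 20.48
ee_pos: [543.7, -207.6, 110.0]
orientation: [[0.004, -0.138, 0.99], [-0.002, 0.99, 0.138], [-1.0, -0.003, 0.004]]
contact_force: [-1.9, 1.5, 20.9]
gripper_width: 9.0
```

View pics/d12.png

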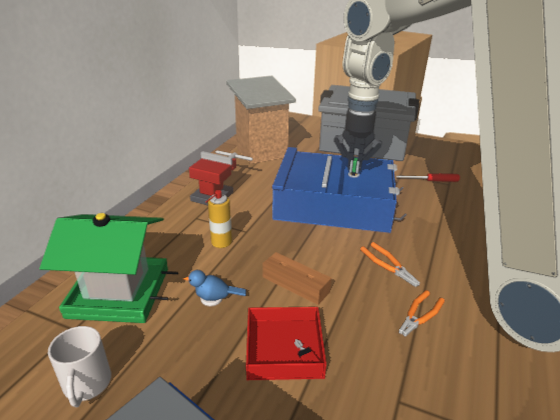

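The side view shows the red key lying in the flat tray at (302,348), with the bird at (210,287) and the can at (220,222) where they began. The gripper is holding the green key in the lock at (354,165).

```bash
python3 -c "
from bench import r
print(r.finish_job())"
```

```text
the job is handed in; nothing more can be done
None
```

The job is handed in at about 20.5 s of the 58 s allowed. The red-capped key is in the tray, and the gripper still holds the green-capped key turned in the lock. The hand-in reports no verdict.

- **Red key:** it was released just above the tray floor and toppled. The last side view shows it lying in the tray, which is flat on the table.
- **Green key:** I rocked it in past the pins. Depth then stopped at TCP z = 109.8 mm, about where I expected home to be, while the push rose to 31 N. I eased the push to about 19 N before turning.
- **Lock:** I turned the key about 1.68 rad clockwise. Depth stayed at 110.0 mm, the push down was 21 N, and the grip opening was 9.0 mm. The plug angle can't be read directly. Allowing for the 8–12° of play, I estimate at least 1.4 rad. The latch tongue on the door also moved.
- **Bird and can:** both appear in the last side view where they started.

**Checks that failed or disagreed:**
- My first move call was refused because its rows lacked some keys. Nothing moved.
- Two opposite wrist-camera views of the lock differed by 1.8 mm. I handled this by aligning the key to the hole within a single picture.
- The wrist torque reading changed sign late in the turn, so I did not rely on it.

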